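# Turn a framed circuit board over on the turning fence

## Task

Turn the framed circuit board over with the fingertips, without picking it up off the table: push it along the table into the metal turning fence until its far edge rides up the ramp, past the top lip, and the board rests tilted on the lip. Then reach over the fence and push the raised edge back from behind, so that the board tips over and lies component side down, flat on the table just in front of the fence. Leave the vial, the dropper bottle and the battery standing where they are.

Things in the scene. Friction and masses are not known exactly. Their poses are not given: they have to be found in the camera images.
- board: blue circuit board in a white plastic carrier frame, a flat slab 90 (x) x 120 (y) x 10 (z) mm, about 90 g (mass and friction vary). Origin at the centre of its underside (solder side) as it lies at the start; its z axis points out of the component side (black chips), up at the start and down when turned over. At the start its +x edge is towards the fence.
- near_edge (a point): middle of the board's -x edge, at half thickness: 45 mm from the board's centre, the edge to push on; it stays on the table as the board tips
- far_edge (a point): middle of the board's +x edge, at half thickness: the edge that rides up the fence
- fence: turning fence, bent aluminium sheet 160 mm wide (y), fixed to the table, place and yaw vary. Origin on the table right under the front of its top lip; -x is the open front with the ramp, +x is behind. The ramp rises at 48 degrees to 22 mm height, at 62 degrees to 38 mm, at 72 degrees to the lip. Behind the lip is only a flat foot (7 mm high with its screws) to x = 28 mm
- ramp_foot (a point): middle of the line where the ramp starts on the table, 34 mm in front of the lip. With the board's near edge pushed up to this line the board rests tilted nearly 60 degrees, its far edge about 79 mm high and 10 mm behind the lip's front, and stays there by itself
- lip (a point): middle of the front of the fence's rounded top lip, 56 mm high; lip and back sheet are 7 mm thick to the rear. Pushed from behind above the lip, the resting board turns over its near edge and falls over once past upright
- vial: small screw vial with red cap, 23 mm diameter, 54 mm high, standing beside the fence; origin at the centre of its foot
- dropper: amber dropper bottle, 31 mm diameter, 91 mm high, standing beside the fence; origin at the centre of its foot
- cell: green and copper-coloured battery cell, 14 mm diameter, 50 mm high, standing on end beside the board; origin at the centre of its foot
Not all that is in view belongs to the job. Of the things that look like the board, the smallest one is meant.

How it is judged:
By the outcome, as a careful person would: the job done as asked, in the order asked, and still so for the second after the job is handed in, with the robot touching nothing.
It also fails if it takes over 48 s, if anything falls off the work surface, if the arm or the gripper's body presses on something with over 40 N, if the wrist force passes 120 N, or if a joint passes its speed limit or range.

## Robot

A 6-joint arm with a two-finger parallel gripper is mounted at the origin on the work surface; the furniture and walls round the work are solid. World frame = base frame: x ahead of the robot, y to its left, z up, the work surface at z = 0. Lengths are in m, angles in rad, forces in N, time in s.
With the tool pointing down it reaches from about 0.375 to 0.9 m from the base axis. Payload 3.1 kg.
Tool frame: the origin (TCP) lies midway between the tips of the shut fingers; the grasp point (between the pads) lies 19 mm behind it (arm.hold_point_z is the distance from the TCP to the grasp point, in m); x points along the fingers, y is the direction in which the jaws open and shut, and the axes are right-handed (so a half turn about x gives the same grasp; the last joint's range is limited). The gripper opens to 87 mm and grips with 3 to 60 N. Pads are 19 mm wide; open, the fingers measure 117 mm over their backs; the gripper's body (75 mm by 190 mm) begins 51 mm behind the grasp point.
Start: joints at [-1.282, 0.527, 1.433, -0, 1.181, -0.178], TCP at [0.282, -0.558, 0.223] pointing down, gripper open.
Joint ranges: [-3.08, 3.08], [-0.75, 2.2], [0.22, 2.44], [-1.43, 4.57], [0, 2.65], [-2.85, 2.85]. Speed limits (rad/s): [2.79, 2.79, 3.14, 3.14, 3.14, 3.14].

## Interface

Orientations are given as [roll, pitch, yaw] about the fixed x, y, z axes, in that order (R = Rz(yaw) Ry(pitch) Rx(roll)).
In Python, from cell import arm, cams gives the robot as it stands.
- The arm moves only by the tool apply_moves, never from a script. Its argument "commands" is a list of rows, each an object of numbers: "tx", "ty", "tz": the shift along the tool's x, y, z in mm; "rx", "ry", "rz": the turn, a rotation vector about the tool's x, y, z in rad. A call has 1 to 8 rows; each row shifts and turns the commanded pose from where the row before left it, along the tool's axes as they then stand; what a row does not reach is not made up. A row lasts 1/10 s, in which the tool goes at most 50 mm and 8.59 degrees, less where a joint would pass 70% of its speed; a pose out of reach is approached as far as the arm can. A call is refused whole if a number of a shift passes 50 or a number of a turn 0.15, either way. A call with a gripper value outside its range is refused whole. "jaw" is the opening, from -1 (shut) to 1 (fully open), so that 0 is half open, set as the call begins (left out, the last holds). The fingers move at their own pace and stop on an object; the grip force is fixed at half the most. Time passes only in rows, so rows that do not move let the fingers close. It gives the time, the measured TCP pose, the force and the opening at its end, in the units of the state.
- arm.observe(): the state, without advancing time (a new reading comes with each control period).
- cams.grab_frame(name): name is "side" or "top"; returns the picture (384x512x3 uint8, blue, green, red); there is no depth.
- cams.camera_info(name): a dict with "camera_matrix" (3x3 intrinsics, pixels), "k1" (the pictures are not rectified: a ray, as slopes to the right and down, at radius r is drawn at 1 + k1 r^2 times it, then the intrinsics apply), "pose" (4x4, takes a point from camera to world coordinates). Camera axes: x right, y up, looking along -z (the intrinsics and any distortion apply to the point x, -y, -z); pixel columns grow to the right and rows downward; lengths in m; the calibration is good to about 2 mm. A picture is of the moment at which its call begins. camera_info takes no time and is no camera call.
- arm.job_done(): hands the job in, once; it reports no verdict.
The state is a dict: "time": time; "q": joint angles; "joint_velocities": joint speeds; "joint_efforts": joint torques, N m; "tcp_pos": TCP position; "orientation": TCP orientation; "force": force on the tool from outside, world axes, zero at the start; "moment": the same for the moment, N m; "finger_gap": opening from 0.0 (shut) to 1.0 (fully open).
Only numpy, scipy, OpenCV 4.12 (cv2) and the standard library are available. Lean on these libraries where they do the work, as an engineer would, in place of code of your own. Each camera call takes 0.05 s, during which the arm holds its last target.

## Working session

There is one attempt and no reset: what is moved stays moved. The work goes in short steps, Python scripts to look and compute and a tool call to move; the robot and the scene stay as the last step left them, time stands still between calls to the robot, and variables do not carry over. Pictures are saved under pics/ and viewed, and the job is handed in when it is done.

Besides the shell and the picture viewer there is one more tool, called after "Call:" as name(argument=value, ...), one argument or row to a line, values as JSON. apply_moves: Moves the arm, as the interface text tells. Its arguments: {"type":"object","properties":{"commands":{"type":"array"},"jaw":{"type":"number"}},"required":["commands"]}

```bash
ls; mkdir -p pics
python3 - <<'E'
from cell import arm,cams
import cv2
s=arm.observe();print(s)
for n in("side","top"):
    cv2.imwrite(f"pics/{n}0.png",cams.grab_frame(n));print(cams.camera_info(n))
E
```

```text
pics
{'time': 0.0, 'q': array([-1.28147208e+00,  5.28468876e-01,  1.43389409e+00, -2.19971391e-06,
        1.18140325e+00, -1.78486561e-01]), 'joint_velocities': array([ 0.0005351 , -0.00242306,  0.00102489, -0.00143605, -0.00105738,
        0.00049202]), 'joint_efforts': array([-6.95508716e-04, -4.40045106e+01, -1.76589704e+01,  6.31265296e-02,
        5.83059294e-02, -1.55590633e-04]), 'tcp_pos': array([ 0.28165449, -0.55711916,  0.22157259]), 'orientation': array([-1.74834745,  1.56862276,  1.86105684]), 'force': array([ 0.29418519,  0.18292189, -0.14313942]), 'moment': array([-0.00753247,  0.01807764, -0.01613653]), 'finger_gap': 1.0005007029681026}
{'camera_matrix': array([[432.43532999,   0.        , 252.22520841],
       [  0.        , 432.43532999, 192.52824247],
       [  0.        ,   0.        ,   1.        ]]), 'k1': 0.01585813677489677, 'pose': array([[ 0.99998295,  0.00186232,  0.0055349 ,  0.51240264],
       [ 0.00296205,  0.65507208, -0.75556058, -0.7807314 ],
       [-0.00503285,  0.75556409,  0.6550554 ,  0.78482553],
       [ 0.        ,  0.        ,  0.        ,  1.        ]])}
{'camera_matrix': array([[429.91553794,   0.        , 250.60983919],
       [  0.        , 429.91553794, 194.33206238],
       [  0.        ,   0.        ,   1.        ]]), 'k1': 0.005001164655026305, 'pose': array([[ 0.01595691,  0.98847404, -0.15054717,  0.35575411],
       [-0.9998011 ,  0.01757549,  0.00942677,  0.0566578 ],
       [ 0.01196406,  0.15036681,  0.98855788,  1.19272156],
       [ 0.        ,  0.        ,  0.        ,  1.        ]])}
```

```bash
python3 -c "
import cv2
for n in('side','top'):
    cv2.imwrite(f'pics/{n}0b.png',cv2.resize(cv2.imread(f'pics/{n}0.png'),(800,600),interpolation=cv2.INTER_CUBIC))"
```

```text
(no output)
```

View pics/side0b.png

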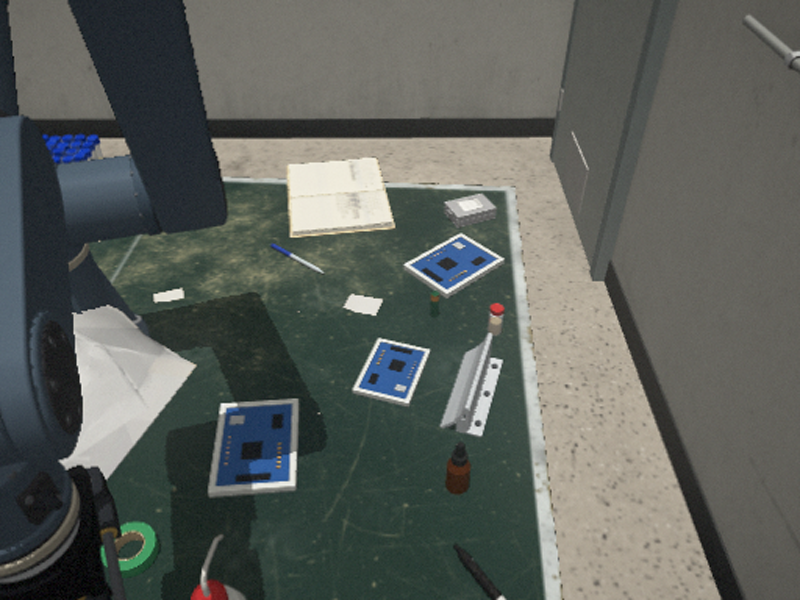

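View pics/top0b.png

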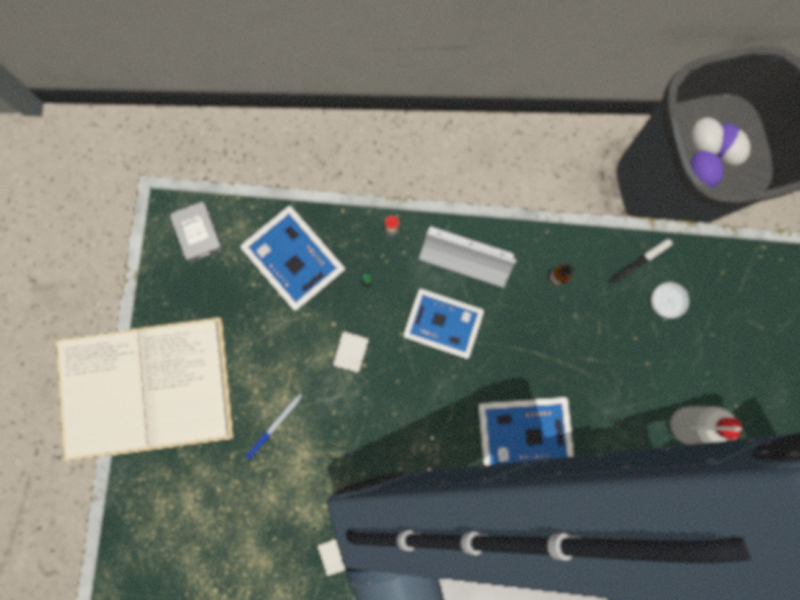

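The target is the middle board, at about (392,371) in the side view and (444,323) in the top view, both 800-px scale. The fence is to its right, with the dropper and vial at its two ends. The cell is at (434,305) in the side view.

```bash
cat > h.py <<'E'
import numpy as np,cv2
from cell import arm,cams
INF={n:cams.camera_info(n) for n in("side","top")}
def ray(n,uv):
    I=INF[n];K=I["camera_matrix"]
    p=np.array([(uv[0]-K[0,2])/K[0,0],(uv[1]-K[1,2])/K[1,1]]);q=p.copy()
    for _ in range(10): q=p/(1+I["k1"]*(q@q))
    T=I["pose"];return T[:3,3],T[:3,:3]@np.array([q[0],-q[1],-1.])
def onz(n,uv,z):
    o,d=ray(n,uv);return o+d*(z-o[2])/d[2]
def tri(a,b):
    o1,d1=ray("side",a);o2,d2=ray("top",b);d1/=np.linalg.norm(d1);d2/=np.linalg.norm(d2)
    t=np.linalg.lstsq(np.c_[d1,-d2],o2-o1,rcond=None)[0]
    p,q=o1+t[0]*d1,o2+t[1]*d2;return (p+q)/2,np.linalg.norm(p-q)
def proj(n,P):
    I=INF[n];T=I["pose"];c=T[:3,:3].T@(np.array(P)-T[:3,3]);s=np.array([c[0],-c[1]])/-c[2]
    s=s*(1+I["k1"]*(s@s));K=I["camera_matrix"];return s*K[0,0]+K[:2,2]
E
python3 - <<'E'
from h import *
for n,c in(("side",(251,237)),("top",(284,207))):
    im=cv2.imread(f"pics/{n}0.png").astype(int)
    hsv=cv2.cvtColor(im.astype(np.uint8),cv2.COLOR_BGR2HSV)
    m=((hsv[...,2]>135)|((hsv[...,0]>100)&(hsv[...,0]<125)&(hsv[...,1]>120)&(hsv[...,2]>80))).astype(np.uint8)
    k,l,st,ce=cv2.connectedComponentsWithStats(m)
    i=l[c[1],c[0]+1]or l[c[1]+6,c[0]];print(n,st[i],ce[i])
    cn=cv2.findContours((l==i).astype(np.uint8),0,2)[0];cn=max(cn,key=cv2.contourArea)
    h=cv2.convexHull(cn);
    pts=h[:,0].astype(float)
    P=np.array([onz(n,p,.01)[:2] for p in pts])*1000
    r=cv2.minAreaRect(P.astype(np.float32));print(n,r,cv2.boxPoints(r))
for n,pts in(("side",dict(f1=(441,428),f2=(466,335),lipN=(457,430),lipF=(492,333),backN=(480,434),backF=(502,358))),("top",dict(f1=(419,262),f2=(506,286),lipN=(516,250),lipF=(428,229)))):
    for k,p in pts.items():
        z=.056 if 'lip' in k else 0
        print(n,k,onz(n,(np.array(p)+.5)*.64-.5,z).round(4))
for n,s in(("side",(420,270,570,510)),("top",(340,180,590,380))):
    im=cv2.imread(f"pics/{n}0.png");a=[int(v*.64) for v in s]
    c=im[a[1]:a[3],a[0]:a[2]];print(n,a,c.shape);cv2.imwrite(f"pics/{n}_crop.png",cv2.resize(c,None,fx=4 if n=='top' else 3.8,fy=4 if n=='top' else 3.8,interpolation=cv2.INTER_CUBIC))
E
```

```text
side [ 226  216   49   42 1180] [250.52288136 237.33135593]
side ((503.0901184082031, -48.77344512939453), (120.03607177734375, 89.92871856689453), 71.91031646728516) [[ 441.71234  -91.86322]
 [ 527.19604 -119.78656]
 [ 564.4679    -5.68367]
 [ 478.9842    22.23967]]
top [ 258  185   52   45 1436] [283.83008357 206.70334262]
top ((503.1809997558594, -46.359710693359375), (124.6438980102539, 94.83892059326172), 72.29764556884766) [[ 439.05652    -91.311714 ]
 [ 529.4047    -120.14959  ]
 [ 567.3055      -1.4077072]
 [ 476.95728     27.430168 ]]
side f1 [ 0.5745 -0.1577  0.    ]
side f2 [0.626  0.0375 0.    ]
side lipN [ 0.5914 -0.2056  0.056 ]
side lipF [ 0.6587 -0.0164  0.056 ]
side backN [ 0.6302 -0.1686  0.    ]
side backF [ 0.6798 -0.0161  0.    ]
top f1 [ 0.6152 -0.0027  0.    ]
top f2 [ 0.5738 -0.1604  0.    ]
top lipN [ 0.6274 -0.1682  0.056 ]
top lipF [ 0.662 -0.015  0.056]
side [268, 172, 364, 326] (154, 96, 3)
top [217, 115, 377, 243] (128, 160, 3)
```

View pics/side_crop.png

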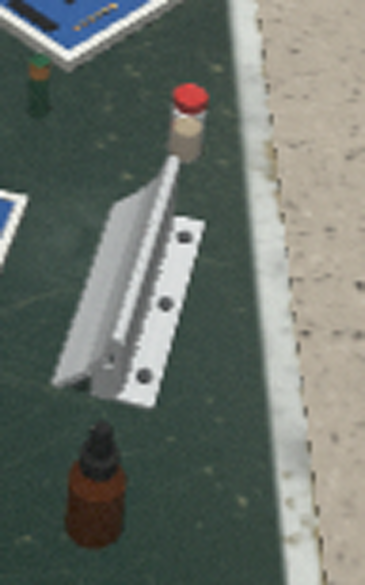

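View pics/top_crop.png

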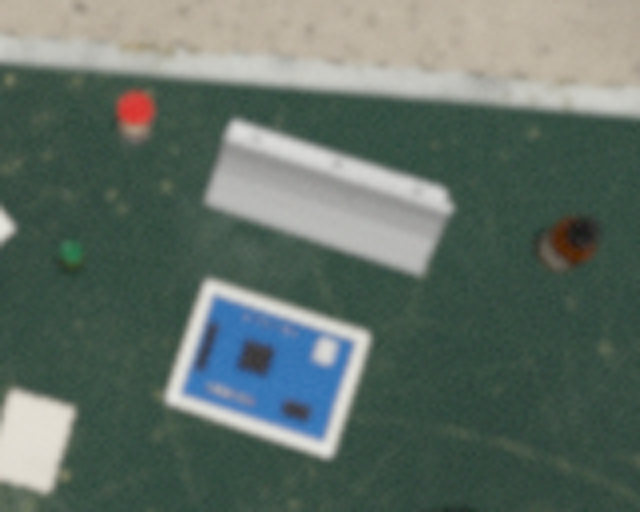

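Run:
```python
from h import *
S=lambda x,y:((x+.5)/3.8-.5+268,(y+.5)/3.8-.5+172)
T=lambda x,y:((x+.5)/4-.5+217,(y+.5)/4-.5+115)
for k,n,p,z in[("footN","side",S(53,384),0),("footF","side",S(115,205),0),("footN","top",T(422,276),0),("footF","top",T(205,203),0),
 ("backN","side",S(155,407),0.002),("backF","side",S(204,222),0.002),("backN","top",T(453,208),0.002),("backF","top",T(234,118),.002),
 ("lipN","side",S(118,340),.056),("lipF","side",S(174,157),.056),
 ("vial","side",S(188,155),0),("vialcap","side",S(189,96),.054),("vialcap","top",T(136,107),.054),
 ("drop","side",S(94,535),0),("dropbase","top",T(558,252),0),("droptop","side",S(100,424),.091),("droptop","top",T(584,230),.091),
 ("cell","side",S(39,112),0),("celltop","side",S(39,63),.05),("celltop","top",T(70,250),.05)]:
    print(k,n,(onz(n,p,z)*1000).round(0))
```

```text
footN side [ 574. -155.    0.]
footF side [622.  -4.   0.]
footN top [ 572. -156.    0.]
footF top [621.  -2.   0.]
backN side [ 633. -173.    2.]
backF side [680. -22.   2.]
backN top [ 621. -178.    2.]
backF top [683. -22.   2.]
lipN side [ 608. -168.   56.]
lipF side [656. -16.  56.]
vial side [676.  44.   0.]
vialcap side [672.  45.  54.]
vialcap top [675.  48.  54.]
drop side [ 591. -259.    0.]
dropbase top [ 591. -253.    0.]
droptop side [ 590. -253.   91.]
droptop top [ 588. -246.   91.]
cell side [575.  89.   0.]
celltop side [573.  84.  50.]
celltop top [576.  91.  50.]
```

```bash
cat >> h.py <<'E'
from scipy.spatial.transform import Rotation as Ro
Y=np.array([.303,.953,0]);Y/=np.linalg.norm(Y);X=np.array([Y[1],-Y[0],0]);F0=np.array([.5973,-.0793,0])
def fw(x,y,z): return F0+(X*x+Y*y)/1000+np.array([0,0,z/1000])   # mm in ramp-foot frame
def wf(p): d=(np.array(p)-F0)*1000; return np.array([d@X,d@Y,d[2]])
def delta(x,y,z,sgn=1):
    s=arm.observe();R=Ro.from_euler('xyz',s['orientation']).as_matrix()
    G=np.c_[[0,0,-1],sgn*Y,np.cross([0,0,-1],sgn*Y)]
    rv=Ro.from_matrix(R.T@G).as_rotvec();t=(fw(x,y,z)-s['tcp_pos'])*1000
    print('t',s['time'],'fence xyz',wf(s['tcp_pos']).round(1),'F',s['force'].round(2),'gap',round(s['finger_gap'],2))
    print('R',R.round(2).tolist(),'rot',rv.round(3),'trans now',(R.T@t).round(1),'after rot',(G.T@t).round(1))
E
python3 - <<'E'
from h import *
delta(-175,1,150,1);delta(-175,1,150,-1)
E
```

```text
t 0.1 fence xyz [-156.  -551.1  221.7] F [ 0.18 -0.49  0.06] gap 1.0
R [[-0.0, 0.45, -0.89], [0.0, -0.89, -0.45], [-1.0, -0.0, -0.0]] rot [-2.366e+00 -2.000e-03  1.000e-03] trans now [  72.6 -407.3 -373. ] after rot [ 71.7 552.1 -19. ]
t 0.1 fence xyz [-156.  -551.1  221.7] F [ 0.18 -0.49  0.06] gap 1.0
R [[-0.0, 0.45, -0.89], [0.0, -0.89, -0.45], [-1.0, -0.0, -0.0]] rot [0.776 0.    0.002] trans now [  72.6 -407.3 -373. ] after rot [  71.7 -552.1   19. ]
```

Call:
apply_moves(
  commands=[
    {"rx":0.13},
    {"rx":0.13},
    {"rx":0.13},
    {"rx":0.13},
    {"rx":0.13},
    {"rx":0.126},
  ],
  jaw=0.4,
)

```text
schema error: expected keys tx, ty, tz, rx, ry, rz
```

Call:
apply_moves(
  commands=[
    {"ty":-45},
    {"ty":-45},
    {"ty":-45},
    {"ty":-45},
    {"ty":-45},
    {"ty":-45},
    {"ty":-45},
    {"ty":-45},
  ],
)

```text
schema error: expected keys tx, ty, tz, rx, ry, rz
```

Run:
```python
from h import *
delta(-175,1,80,-1);print(arm.observe()['q'])
```

```text
t 0.1 fence xyz [-156.  -551.1  221.7] F [ 0.18 -0.49  0.06] gap 1.0
R [[-0.0, 0.45, -0.89], [0.0, -0.89, -0.45], [-1.0, -0.0, -0.0]] rot [0.776 0.    0.002] trans now [ 142.6 -407.2 -372.9] after rot [ 141.7 -552.1   19. ]
[-1.28146623e+00  5.28381158e-01  1.43374325e+00  1.97266006e-06
  1.18139358e+00 -1.78511324e-01]
```

All the keys are needed in each row.

Call:
apply_moves(
  commands=[
    {"tx":0,"ty":0,"tz":0,"rx":0.13,"ry":0,"rz":0},
    {"tx":0,"ty":0,"tz":0,"rx":0.13,"ry":0,"rz":0},
    {"tx":0,"ty":0,"tz":0,"rx":0.13,"ry":0,"rz":0},
    {"tx":0,"ty":0,"tz":0,"rx":0.13,"ry":0,"rz":0},
    {"tx":0,"ty":0,"tz":0,"rx":0.13,"ry":0,"rz":0},
    {"tx":0,"ty":0,"tz":0,"rx":0.126,"ry":0,"rz":0},
  ],
  jaw=0.4,
)

```text
time: 0.7
tcp_pos: [0.2817, -0.5574, 0.222]
orientation: [-0.974, 1.57, 1.854]
force: [-0.3, -0.1, -0.4]
finger_gap: 0.703
```

Call:
apply_moves(
  commands=[
    {"tx":0,"ty":-40,"tz":0,"rx":0,"ry":0,"rz":0},
    {"tx":0,"ty":-40,"tz":0,"rx":0,"ry":0,"rz":0},
    {"tx":0,"ty":-40,"tz":0,"rx":0,"ry":0,"rz":0},
    {"tx":0,"ty":-40,"tz":0,"rx":0,"ry":0,"rz":0},
    {"tx":0,"ty":-40,"tz":0,"rx":0,"ry":0,"rz":0},
    {"tx":0,"ty":-40,"tz":0,"rx":0,"ry":0,"rz":0},
    {"tx":0,"ty":-40,"tz":0,"rx":0,"ry":0,"rz":0},
    {"tx":0,"ty":-40,"tz":0,"rx":0,"ry":0,"rz":0},
  ],
)

```text
time: 1.5
tcp_pos: [0.379, -0.2511, 0.2223]
orientation: [-0.743, 1.57, 2.089]
force: [1.0, -0.4, 1.1]
finger_gap: 0.7
```

Run:
```python
from h import *
delta(-175,1,80,-1);print(arm.observe()['q'])
```

```text
t 1.5 fence xyz [-156.  -229.9  222.3] F [ 1.01 -0.43  1.14] gap 0.7
R [[-0.0, -0.3, -0.95], [0.0, -0.95, 0.3], [-1.0, -0.0, 0.0]] rot [-0.001  0.     0.   ] trans now [ 142.4 -230.8   19.1] after rot [ 142.3 -230.9   19. ]
[-8.31990827e-01  2.99816045e-01  1.84369252e+00  1.56527584e-04
  9.98672260e-01  1.04737186e+00]
```

Call:
apply_moves(
  commands=[
    {"tx":10,"ty":-38,"tz":3,"rx":0,"ry":0,"rz":0},
    {"tx":10,"ty":-38,"tz":3,"rx":0,"ry":0,"rz":0},
    {"tx":20,"ty":-38,"tz":3,"rx":0,"ry":0,"rz":0},
    {"tx":20,"ty":-38,"tz":3,"rx":0,"ry":0,"rz":0},
    {"tx":30,"ty":-38,"tz":3,"rx":0,"ry":0,"rz":0},
    {"tx":30,"ty":-38,"tz":3,"rx":0,"ry":0,"rz":0},
    {"tx":22,"ty":-3,"tz":1,"rx":0,"ry":0,"rz":0},
    {"tx":0,"ty":0,"tz":0,"rx":0,"ry":0,"rz":0},
  ],
)

```text
time: 2.3
tcp_pos: [0.4288, -0.0251, 0.0783]
orientation: [-0.01, 1.564, 2.826]
force: [0.1, 0.3, 0.3]
finger_gap: 0.698
```

Run:
```python
from h import *
delta(-175,1,4,-1)
for n in("side","top"):
    im=cams.grab_frame(n)
    cv2.imwrite(f"pics/{n}1.png",cv2.resize(im,(800,600),interpolation=cv2.INTER_CUBIC))
```

```text
t 2.3 fence xyz [-177.     0.6   78.3] F [0.11 0.31 0.26] gap 0.7
R [[-0.01, -0.3, -0.95], [0.0, -0.95, 0.3], [-1.0, -0.0, 0.01]] rot [0.003 0.007 0.   ] trans now [74.3 -0.4 -2.6] after rot [74.3 -0.4 -2. ]
```

View pics/side1.png

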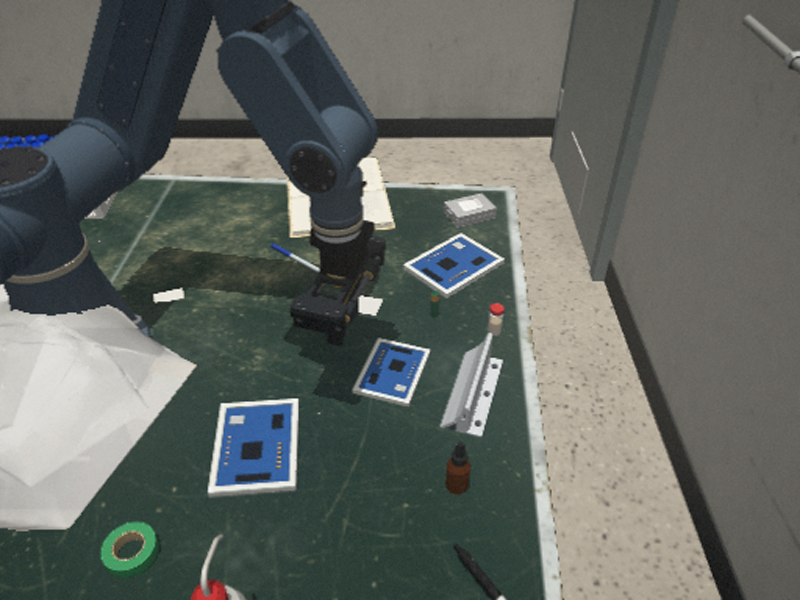

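View pics/top1.png

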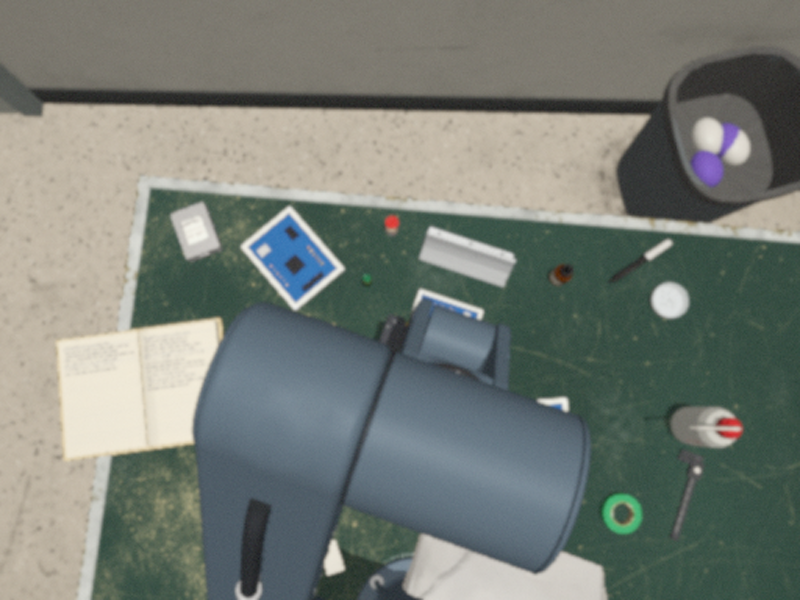

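The gripper stands behind the board's near edge at about (345,320) in the side view. The neighbouring objects haven't moved. I'll lower it and start the push.

Call:
apply_moves(
  commands=[
    {"tx":25,"ty":0,"tz":0,"rx":0,"ry":0.007,"rz":0},
    {"tx":25,"ty":0,"tz":0,"rx":0,"ry":0,"rz":0},
    {"tx":12,"ty":0,"tz":0,"rx":0,"ry":0,"rz":0},
    {"tx":7,"ty":0,"tz":0,"rx":0,"ry":0,"rz":0},
    {"tx":4,"ty":0,"tz":0,"rx":0,"ry":0,"rz":0},
    {"tx":0,"ty":0,"tz":0,"rx":0,"ry":0,"rz":0},
  ],
)

```text
time: 3.0
tcp_pos: [0.4318, -0.0278, 0.008]
orientation: [3.138, 1.562, -0.312]
force: [-0.0, 0.5, -0.7]
finger_gap: 0.699
```

Run:
```python
from h import *
delta(-153,1,3.5,-1)
```

```text
t 3.0 fence xyz [-173.3   -1.1    8. ] F [-0.03  0.51 -0.68] gap 0.7
R [[0.01, -0.3, -0.95], [-0.0, -0.95, 0.3], [-1.0, 0.0, -0.01]] rot [-0.001 -0.008 -0.   ] trans now [  4.7  -2.1 -20.3] after rot [  4.5  -2.1 -20.3]
```

Call:
apply_moves(
  commands=[
    {"tx":3.5,"ty":-2,"tz":0,"rx":0,"ry":-0.008,"rz":0},
    {"tx":0,"ty":0,"tz":0,"rx":0,"ry":0,"rz":0},
    {"tx":0,"ty":0,"tz":-8,"rx":0,"ry":0,"rz":0},
    {"tx":0,"ty":0,"tz":-8,"rx":0,"ry":0,"rz":0},
    {"tx":0,"ty":0,"tz":-8,"rx":0,"ry":0,"rz":0},
    {"tx":0,"ty":0,"tz":-8,"rx":0,"ry":0,"rz":0},
    {"tx":0,"ty":0,"tz":-8,"rx":0,"ry":0,"rz":0},
    {"tx":0,"ty":0,"tz":0,"rx":0,"ry":0,"rz":0},
  ],
)

```text
time: 3.8
tcp_pos: [0.4721, -0.0382, 0.0041]
orientation: [3.125, 1.569, -0.325]
force: [0.2, -0.3, 0.2]
finger_gap: 0.701
```

Run:
```python
from h import *
delta(-12,1,3.5,-1)
cv2.imwrite("pics/side2.png",cv2.resize(cams.grab_frame("side"),(800,600),interpolation=cv2.INTER_CUBIC))
```

```text
t 3.8 fence xyz [-131.7    1.3    4.1] F [ 0.24 -0.35  0.21] gap 0.7
R [[0.0, -0.3, -0.95], [-0.0, -0.95, 0.3], [-1.0, 0.0, -0.0]] rot [-0.001 -0.002 -0.   ] trans now [   0.9    0.2 -119.7] after rot [   0.6    0.3 -119.7]
```

View pics/side2.png

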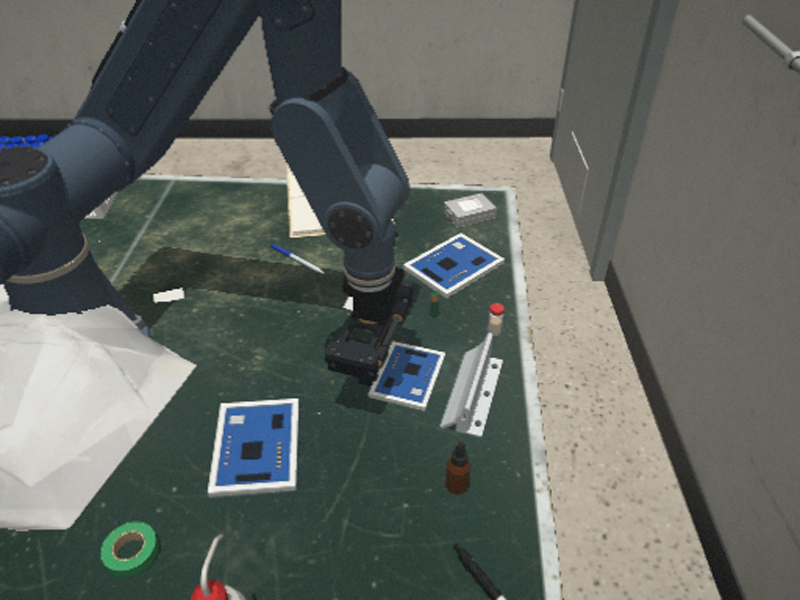

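The board slid about 20 mm and stayed square. Its far edge is at about (440,350)–(425,408), still in front of the ramp. I'll lower slightly and carry on.

Call:
apply_moves(
  commands=[
    {"tx":1.5,"ty":0,"tz":-4,"rx":0,"ry":0,"rz":0},
    {"tx":0,"ty":0,"tz":-9,"rx":0,"ry":0,"rz":0},
    {"tx":0,"ty":0,"tz":-9,"rx":0,"ry":0,"rz":0},
    {"tx":0,"ty":0,"tz":-9,"rx":0,"ry":0,"rz":0},
    {"tx":0,"ty":0,"tz":-9,"rx":0,"ry":0,"rz":0},
    {"tx":0,"ty":0,"tz":-9,"rx":0,"ry":0,"rz":0},
    {"tx":0,"ty":0,"tz":-9,"rx":0,"ry":0,"rz":0},
    {"tx":0,"ty":0,"tz":0,"rx":0,"ry":0,"rz":0},
  ],
)

```text
time: 4.65
tcp_pos: [0.5276, -0.0558, 0.0026]
orientation: [3.132, 1.568, -0.318]
force: [0.1, 0.7, -0.2]
finger_gap: 0.701
```

Run:
```python
from h import *
delta(-18,1,2.7,-1)
cv2.imwrite("pics/side3.png",cv2.resize(cams.grab_frame("side")[150:342,180:436],(800,600),interpolation=cv2.INTER_CUBIC))
```

```text
t 4.65 fence xyz [-73.6   1.2   2.6] F [ 0.14  0.7  -0.18] gap 0.7
R [[0.0, -0.3, -0.95], [-0.0, -0.95, 0.3], [-1.0, 0.0, -0.0]] rot [-0.001 -0.002 -0.   ] trans now [  0.    0.2 -55.6] after rot [ -0.1   0.2 -55.6]
```

View pics/side3.png

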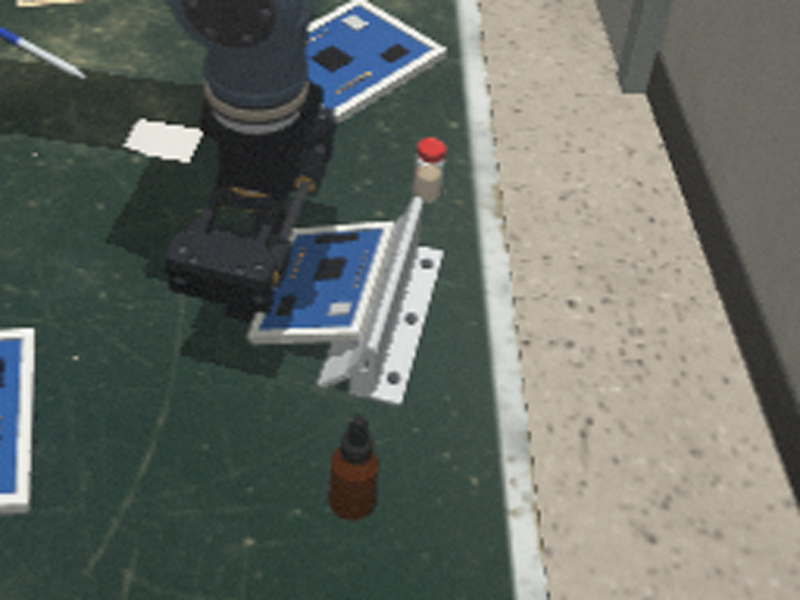

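The board is tilting up the ramp, with its far edge at about (375,280), and it is still square. I'll keep going.

Call:
apply_moves(
  commands=[
    {"tx":0,"ty":0,"tz":-6,"rx":0,"ry":0,"rz":0},
    {"tx":0,"ty":0,"tz":-6,"rx":0,"ry":0,"rz":0},
    {"tx":0,"ty":0,"tz":-6,"rx":0,"ry":0,"rz":0},
    {"tx":0,"ty":0,"tz":-6,"rx":0,"ry":0,"rz":0},
    {"tx":0,"ty":0,"tz":-6,"rx":0,"ry":0,"rz":0},
    {"tx":0,"ty":0,"tz":-6,"rx":0,"ry":0,"rz":0},
    {"tx":0,"ty":0,"tz":0,"rx":0,"ry":0,"rz":0},
  ],
)

```text
time: 5.4
tcp_pos: [0.5613, -0.0665, 0.0026]
orientation: [3.134, 1.569, -0.316]
force: [0.4, 0.3, 0.4]
finger_gap: 0.701
```

Run:
```python
from h import *
delta(-18,1,2.7,-1)
cv2.imwrite("pics/side4.png",cv2.resize(cams.grab_frame("side")[150:342,180:436],(800,600),interpolation=cv2.INTER_CUBIC))
```

```text
t 5.4 fence xyz [-38.2   1.3   2.6] F [0.41 0.33 0.45] gap 0.7
R [[0.0, -0.3, -0.95], [-0.0, -0.95, 0.3], [-1.0, 0.0, -0.0]] rot [-0.001 -0.002 -0.   ] trans now [ -0.    0.2 -20.2] after rot [ -0.1   0.3 -20.2]
```

View pics/side4.png

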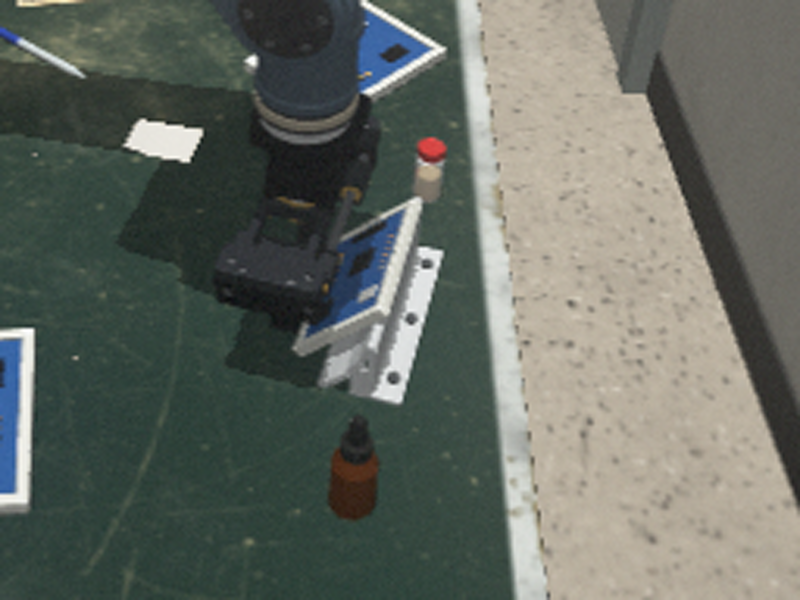

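The far edge is near the lip at about (400,250). There are 20 mm left, and the gripper body keeps about 10 mm clearance.

Call:
apply_moves(
  commands=[
    {"tx":0,"ty":0,"tz":-5,"rx":0,"ry":0,"rz":0},
    {"tx":0,"ty":0,"tz":-5,"rx":0,"ry":0,"rz":0},
    {"tx":0,"ty":0,"tz":-4,"rx":0,"ry":0,"rz":0},
    {"tx":0,"ty":0,"tz":-3,"rx":0,"ry":0,"rz":0},
    {"tx":0,"ty":0,"tz":0,"rx":0,"ry":0,"rz":0},
  ],
)

```text
time: 5.95
tcp_pos: [0.5765, -0.0713, 0.0024]
orientation: [3.096, 1.571, -0.354]
force: [0.2, -0.1, 0.2]
finger_gap: 0.701
```

Run:
```python
from h import *
delta(-18,1,2.7,-1)
cv2.imwrite("pics/side5.png",cv2.resize(cams.grab_frame("side")[182:310,220:391],(800,600),interpolation=cv2.INTER_CUBIC))
```

```text
t 5.95 fence xyz [-22.3   1.3   2.4] F [ 0.22 -0.11  0.23] gap 0.7
R [[0.0, -0.3, -0.95], [-0.0, -0.95, 0.3], [-1.0, 0.0, -0.0]] rot [-0. -0. -0.] trans now [-0.3  0.3 -4.3] after rot [-0.3  0.3 -4.3]
```

View pics/side5.png

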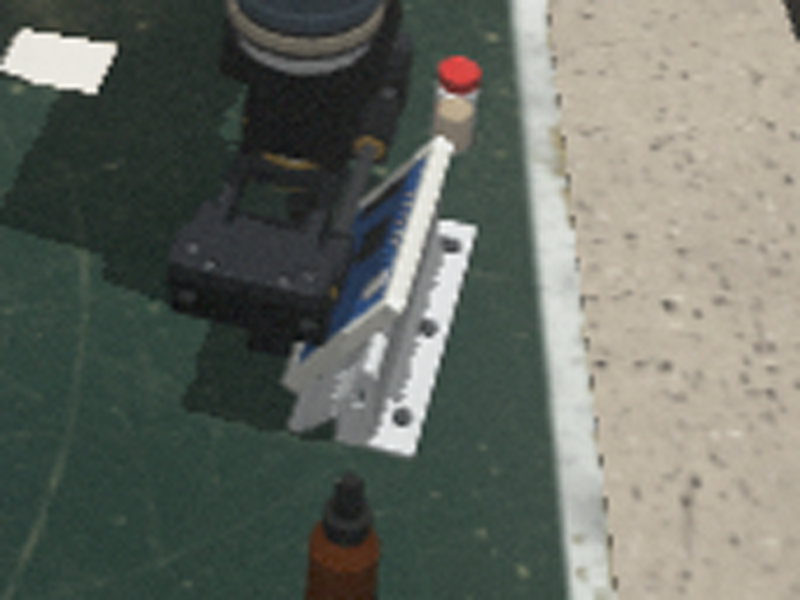

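Call:
apply_moves(
  commands=[
    {"tx":0,"ty":0,"tz":-2,"rx":0,"ry":0,"rz":0},
    {"tx":0,"ty":0,"tz":-1.5,"rx":0,"ry":0,"rz":0},
    {"tx":0,"ty":0,"tz":-1,"rx":0,"ry":0,"rz":0},
    {"tx":0,"ty":0,"tz":0,"rx":0,"ry":0,"rz":0},
  ],
)

```text
time: 6.4
tcp_pos: [0.5784, -0.0718, 0.0022]
orientation: [0.005, 1.566, 2.839]
force: [-3.8, 0.5, 2.1]
finger_gap: 0.702
```

Run:
```python
from h import *
delta(-40,1,2.7,-1)
cv2.imwrite("pics/side6.png",cv2.resize(cams.grab_frame("side")[182:310,220:391],(800,600),interpolation=cv2.INTER_CUBIC))
```

```text
t 6.4 fence xyz [-20.2   1.4   2.2] F [-3.82  0.52  2.06] gap 0.7
R [[-0.0, -0.3, -0.95], [0.0, -0.95, 0.3], [-1.0, 0.0, 0.0]] rot [-0.     0.005 -0.   ] trans now [-0.4  0.4 19.8] after rot [-0.5  0.4 19.8]
```

View pics/side6.png

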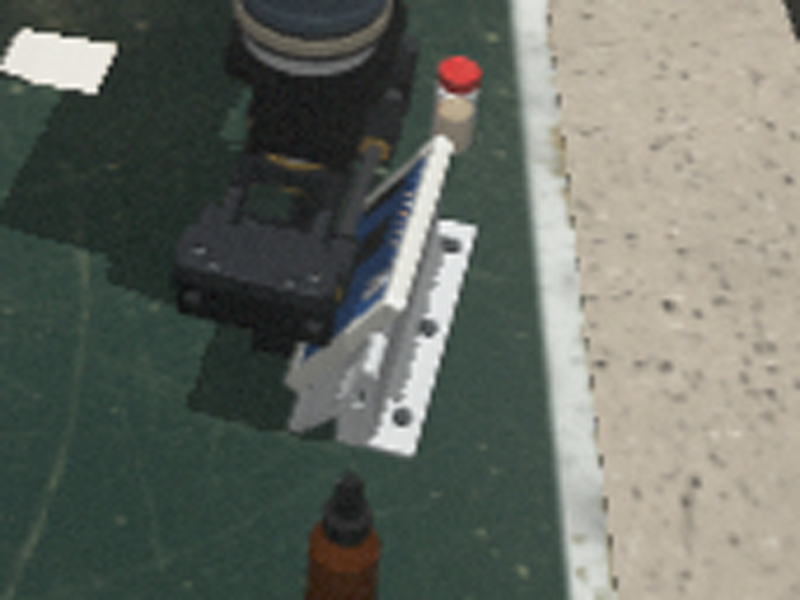

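The near edge is seated at the ramp foot (3.8 N contact force) and the board rests past the lip. I'll back off, rise and look.

Call:
apply_moves(
  commands=[
    {"tx":0,"ty":0,"tz":5,"rx":0,"ry":0,"rz":0},
    {"tx":0,"ty":0,"tz":10,"rx":0,"ry":0,"rz":0},
    {"tx":0,"ty":0,"tz":20,"rx":0,"ry":0,"rz":0},
    {"tx":-20,"ty":0,"tz":10,"rx":0,"ry":0,"rz":0},
    {"tx":-40,"ty":0,"tz":0,"rx":0,"ry":0,"rz":0},
    {"tx":-40,"ty":0,"tz":0,"rx":0,"ry":0,"rz":0},
    {"tx":-40,"ty":0,"tz":0,"rx":0,"ry":0,"rz":0},
    {"tx":-20,"ty":0,"tz":0,"rx":0,"ry":0,"rz":0},
  ],
)

```text
time: 7.25
tcp_pos: [0.5392, -0.0593, 0.1662]
orientation: [-3.14, 1.564, -0.306]
force: [-0.1, 0.1, -0.5]
finger_gap: 0.699
```

Run:
```python
from h import *
delta(75,1,160,-1)
cv2.imwrite("pics/side7.png",cv2.resize(cams.grab_frame("side")[182:310,220:391],(800,600),interpolation=cv2.INTER_CUBIC))
```

```text
t 7.25 fence xyz [-61.4   1.4 166.2] F [-0.08  0.06 -0.5 ] gap 0.7
R [[0.01, -0.3, -0.95], [-0.0, -0.95, 0.3], [-1.0, -0.0, -0.01]] rot [-0.    -0.007  0.   ] trans now [   7.1    0.4 -136.4] after rot [   6.2    0.4 -136.4]
```

View pics/side7.png

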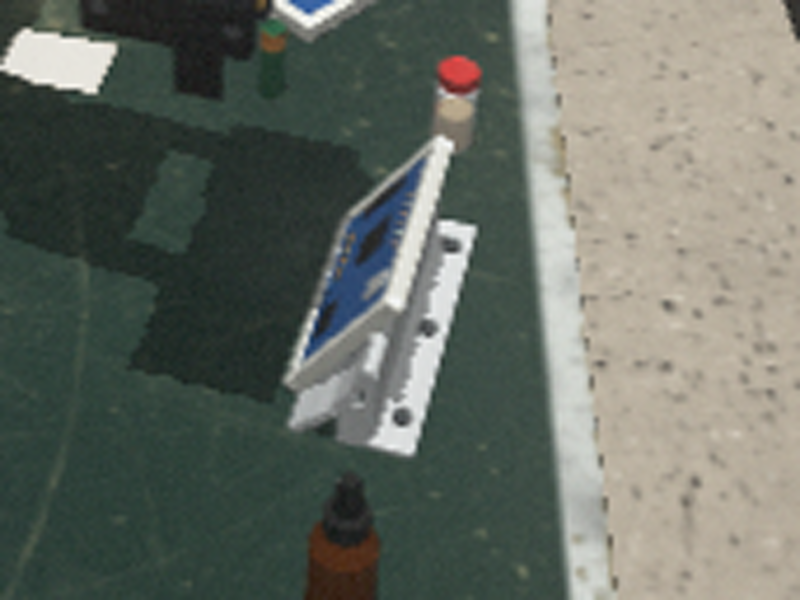

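The board rests by itself on the lip, with its far edge running from about (450,145) to (400,305). The cell and vial are still standing. I'll go over and behind.

Call:
apply_moves(
  commands=[
    {"tx":0,"ty":0,"tz":-20,"rx":0,"ry":-0.005,"rz":0},
    {"tx":0,"ty":0,"tz":-30,"rx":0,"ry":0,"rz":0},
    {"tx":0,"ty":0,"tz":-30,"rx":0,"ry":0,"rz":0},
    {"tx":0,"ty":0,"tz":-30,"rx":0,"ry":0,"rz":0},
    {"tx":0,"ty":0,"tz":-24,"rx":0,"ry":0,"rz":0},
    {"tx":0,"ty":0,"tz":-3,"rx":0,"ry":0,"rz":0},
    {"tx":0,"ty":0,"tz":0,"rx":0,"ry":0,"rz":0},
    {"tx":0,"ty":0,"tz":0,"rx":0,"ry":0,"rz":0},
  ],
)

```text
time: 8.1
tcp_pos: [0.6662, -0.0997, 0.161]
orientation: [-0.008, 1.562, 2.826]
force: [-0.6, 0.2, 0.8]
finger_gap: 0.698
```

Run:
```python
from h import *
delta(75,1,66,-1)
S=lambda x,y:((x+.5)/4.683-.5+220,(y+.5)/4.6875-.5+182)
for p in((397,310),(452,150)): print(wf(onz("side",S(*p),.080)).round(1))
cv2.imwrite("pics/side8.png",cv2.resize(cams.grab_frame("side")[150:342,180:436],(800,600),interpolation=cv2.INTER_CUBIC))
```

```text
t 8.1 fence xyz [ 71.8   1.4 161. ] F [-0.64  0.24  0.77] gap 0.7
R [[-0.01, -0.3, -0.95], [0.0, -0.95, 0.3], [-1.0, -0.0, 0.01]] rot [-0.     0.008  0.   ] trans now [95.   0.4 -4. ] after rot [95.   0.4 -3.2]
[ 43.2 -61.1  80. ]
[46.2 51.8 80. ]
```

View pics/side8.png

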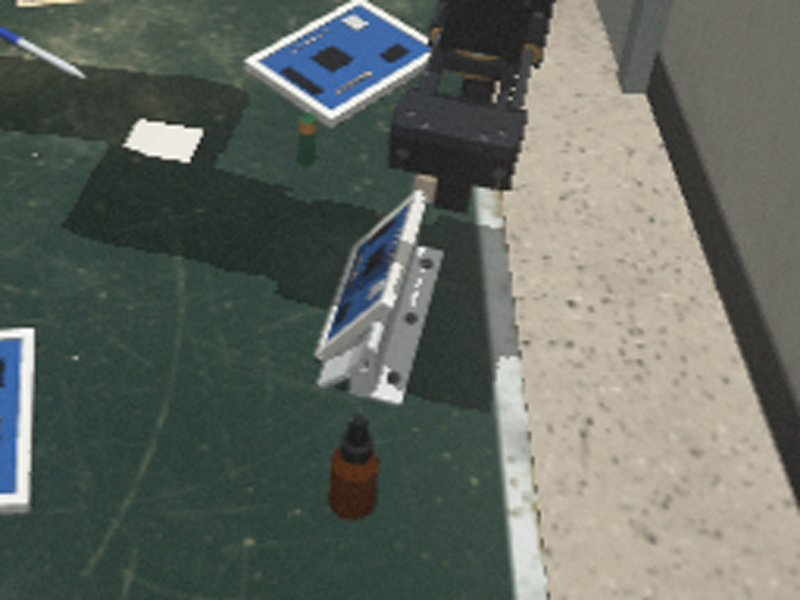

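The gripper is behind the fence and the far edge measures at fence x ≈ 45 mm, as expected. I'll lower the fingertips to about 66 mm.

Call:
apply_moves(
  commands=[
    {"tx":20,"ty":0,"tz":-3,"rx":0,"ry":0.004,"rz":0},
    {"tx":30,"ty":0,"tz":0,"rx":0,"ry":0,"rz":0},
    {"tx":25,"ty":0,"tz":0,"rx":0,"ry":0,"rz":0},
    {"tx":15,"ty":0,"tz":0,"rx":0,"ry":0,"rz":0},
    {"tx":5,"ty":0,"tz":0,"rx":0,"ry":0,"rz":0},
    {"tx":0,"ty":0,"tz":0,"rx":0,"ry":0,"rz":0},
    {"tx":0,"ty":0,"tz":0,"rx":0,"ry":0,"rz":0},
  ],
)

```text
time: 8.85
tcp_pos: [0.6713, -0.1014, 0.068]
orientation: [-3.079, 1.57, -0.245]
force: [-0.1, 0.2, -0.0]
finger_gap: 0.701
```

Run:
```python
from h import *
delta(54,1,66,-1)
cv2.imwrite("pics/side9.png",cv2.resize(cams.grab_frame("side")[150:342,180:436],(800,600),interpolation=cv2.INTER_CUBIC))
```

```text
t 8.85 fence xyz [77.2  1.4 68. ] F [-0.07  0.21 -0.02] gap 0.7
R [[0.0, -0.3, -0.95], [-0.0, -0.95, 0.3], [-1.0, -0.0, -0.0]] rot [-0. -0.  0.] trans now [ 2.   0.4 23.2] after rot [ 2.   0.4 23.2]
```

View pics/side9.png

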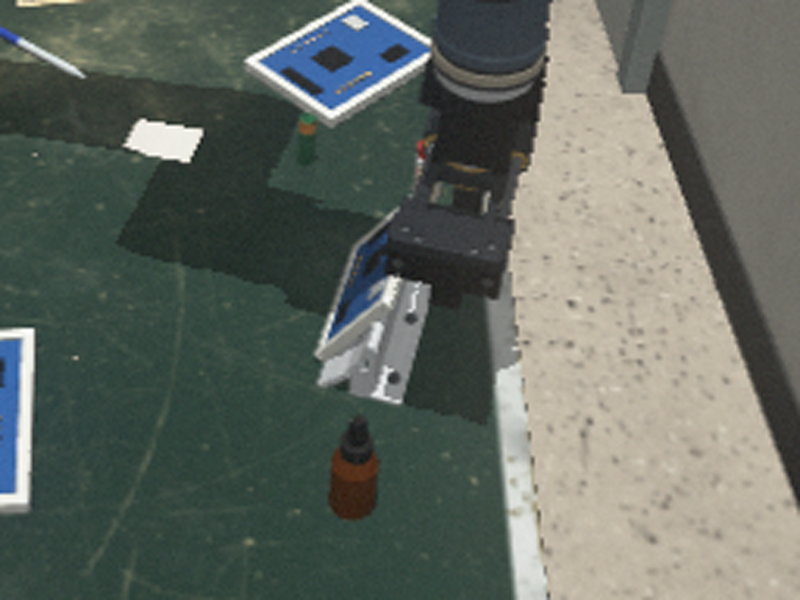

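Call:
apply_moves(
  commands=[
    {"tx":0,"ty":0,"tz":10,"rx":0,"ry":0,"rz":0},
    {"tx":0,"ty":0,"tz":8,"rx":0,"ry":0,"rz":0},
    {"tx":0,"ty":0,"tz":6,"rx":0,"ry":0,"rz":0},
    {"tx":0,"ty":0,"tz":6,"rx":0,"ry":0,"rz":0},
    {"tx":0,"ty":0,"tz":6,"rx":0,"ry":0,"rz":0},
    {"tx":0,"ty":0,"tz":6,"rx":0,"ry":0,"rz":0},
    {"tx":0,"ty":0,"tz":0,"rx":0,"ry":0,"rz":0},
  ],
)

```text
time: 9.6
tcp_pos: [0.6292, -0.0879, 0.0666]
orientation: [-0.01, 1.567, 2.824]
force: [0.2, -0.1, -0.3]
finger_gap: 0.699
```

Run:
```python
from h import *
delta(-8,1,66,-1)
cv2.imwrite("pics/side10.png",cv2.resize(cams.grab_frame("side")[150:342,180:436],(800,600),interpolation=cv2.INTER_CUBIC))
```

```text
t 9.6 fence xyz [33.   1.4 66.6] F [ 0.23 -0.08 -0.26] gap 0.7
R [[-0.0, -0.3, -0.95], [0.0, -0.95, 0.3], [-1.0, -0.0, 0.0]] rot [-0.     0.004  0.   ] trans now [ 0.8  0.5 41. ] after rot [ 0.6  0.4 41. ]
```

View pics/side10.png

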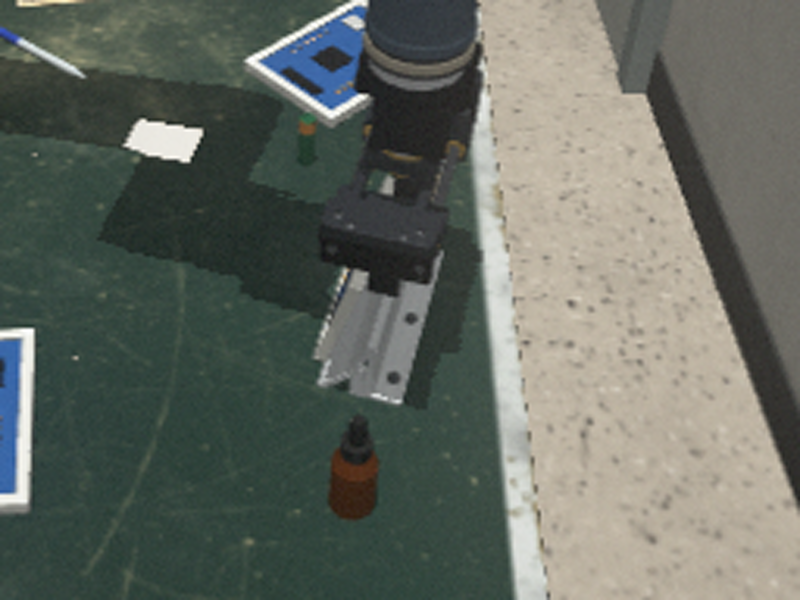

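The board is coming upright, its edge at (325,330)–(350,270), and its foot has not moved. I'll push on past upright.

Call:
apply_moves(
  commands=[
    {"tx":0,"ty":0,"tz":5,"rx":0,"ry":0,"rz":0},
    {"tx":0,"ty":0,"tz":5,"rx":0,"ry":0,"rz":0},
    {"tx":0,"ty":0,"tz":5,"rx":0,"ry":0,"rz":0},
    {"tx":0,"ty":0,"tz":5,"rx":0,"ry":0,"rz":0},
    {"tx":0,"ty":0,"tz":5,"rx":0,"ry":0,"rz":0},
    {"tx":0,"ty":0,"tz":5,"rx":0,"ry":0,"rz":0},
    {"tx":0,"ty":0,"tz":5,"rx":0,"ry":0,"rz":0},
    {"tx":0,"ty":0,"tz":0,"rx":0,"ry":0,"rz":0},
  ],
)

```text
time: 10.45
tcp_pos: [0.5961, -0.0774, 0.0668]
orientation: [-0.005, 1.568, 2.829]
force: [0.2, 0.5, 0.0]
finger_gap: 0.698
```

Run:
```python
from h import *
delta(-12,1,66,-1)
cv2.imwrite("pics/side11.png",cv2.resize(cams.grab_frame("side")[150:342,180:436],(800,600),interpolation=cv2.INTER_CUBIC))
```

```text
t 10.45 fence xyz [-1.8  1.4 66.8] F [0.22 0.48 0.03] gap 0.7
R [[-0.0, -0.3, -0.95], [0.0, -0.95, 0.3], [-1.0, -0.0, 0.0]] rot [-0.     0.003  0.   ] trans now [ 0.8  0.4 10.2] after rot [ 0.8  0.4 10.2]
```

View pics/side11.png

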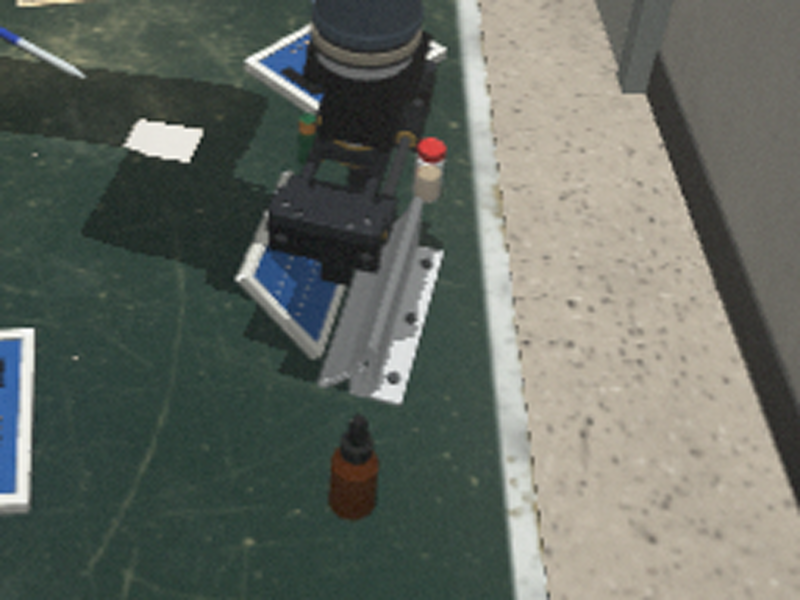

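The board is past upright and tipping to the front. I'll let it settle, then look.

Call:
apply_moves(
  commands=[
    {"tx":0,"ty":0,"tz":0,"rx":0,"ry":0,"rz":0},
    {"tx":0,"ty":0,"tz":0,"rx":0,"ry":0,"rz":0},
    {"tx":0,"ty":0,"tz":0,"rx":0,"ry":0,"rz":0},
    {"tx":0,"ty":0,"tz":0,"rx":0,"ry":0,"rz":0},
    {"tx":0,"ty":0,"tz":0,"rx":0,"ry":0,"rz":0},
  ],
)

```text
time: 11.0
tcp_pos: [0.5971, -0.0778, 0.0668]
orientation: [-0.014, 1.569, 2.82]
force: [-0.2, 0.3, -0.3]
finger_gap: 0.697
```

Run:
```python
from h import *
delta(-12,1,66,-1)
cv2.imwrite("pics/side12.png",cv2.resize(cams.grab_frame("side")[150:342,180:436],(800,600),interpolation=cv2.INTER_CUBIC))
```

```text
t 11.0 fence xyz [-0.6  1.4 66.8] F [-0.24  0.34 -0.34] gap 0.7
R [[-0.0, -0.3, -0.95], [0.0, -0.95, 0.3], [-1.0, -0.0, 0.0]] rot [-0.     0.002  0.   ] trans now [ 0.8  0.4 11.4] after rot [ 0.8  0.4 11.4]
```

View pics/side12.png

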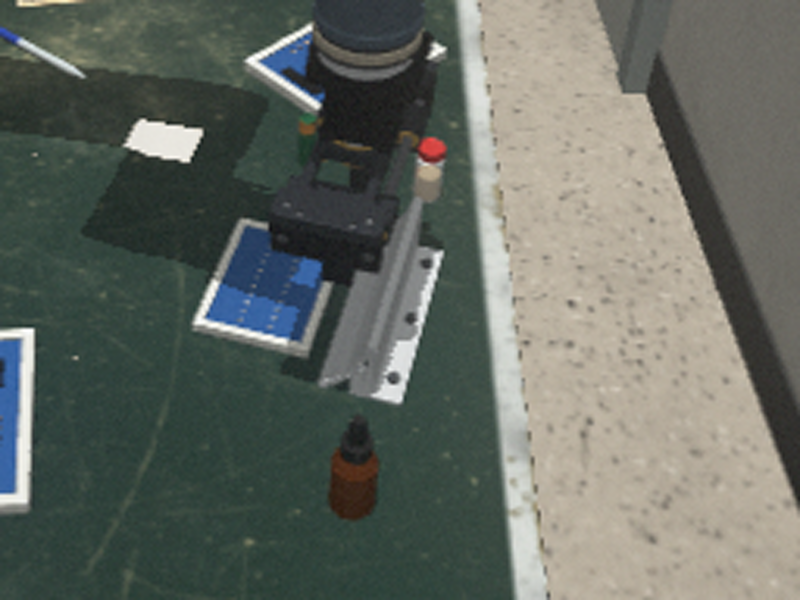

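The board lies solder side up in front of the fence, from (193,325) to (308,352). I'll raise the arm and verify.

Call:
apply_moves(
  commands=[
    {"tx":-20,"ty":0,"tz":0,"rx":0,"ry":0,"rz":0},
    {"tx":-35,"ty":0,"tz":0,"rx":0,"ry":0,"rz":0},
    {"tx":-35,"ty":0,"tz":0,"rx":0,"ry":0,"rz":0},
    {"tx":-35,"ty":0,"tz":10,"rx":0,"ry":0,"rz":0},
    {"tx":-10,"ty":0,"tz":30,"rx":0,"ry":0,"rz":0},
    {"tx":0,"ty":0,"tz":30,"rx":0,"ry":0,"rz":0},
    {"tx":0,"ty":0,"tz":30,"rx":0,"ry":0,"rz":0},
    {"tx":0,"ty":0,"tz":20,"rx":0,"ry":0,"rz":0},
  ],
)

```text
time: 11.85
tcp_pos: [0.4805, -0.0406, 0.2022]
orientation: [-0.006, 1.567, 2.828]
force: [0.9, 0.7, 0.0]
finger_gap: 0.7
```

Run:
```python
from h import *
delta(-150,1,200,-1)
im=cams.grab_frame("side");cv2.imwrite("pics/side13.png",cv2.resize(im[150:342,180:436],(800,600),interpolation=cv2.INTER_CUBIC))
hsv=cv2.cvtColor(im,cv2.COLOR_BGR2HSV)
m=((hsv[...,2]>135)|((hsv[...,0]>100)&(hsv[...,0]<125)&(hsv[...,1]>120)&(hsv[...,2]>80))).astype(np.uint8)
k,l,st,ce=cv2.connectedComponentsWithStats(m)
i=l[245,265];print(st[i])
cn=max(cv2.findContours((l==i).astype(np.uint8),0,2)[0],key=cv2.contourArea)
P=np.array([wf(onz("side",p,.01))[:2] for p in cv2.convexHull(cn)[:,0].astype(float)])
print(cv2.minAreaRect(P.astype(np.float32)))
```

```text
t 11.85 fence xyz [-123.1    1.5  202.2] F [0.87 0.7  0.05] gap 0.7
R [[-0.0, -0.3, -0.95], [0.0, -0.95, 0.3], [-1.0, -0.0, 0.0]] rot [-0.     0.004  0.   ] trans now [ 2.3  0.5 26.9] after rot [ 2.2  0.5 26.9]
[ 243  220   48   44 1255]
((-57.91529083251953, -1.9285545349121094), (124.81321716308594, 88.48750305175781), 89.90653228759766)
```

View pics/side13.png

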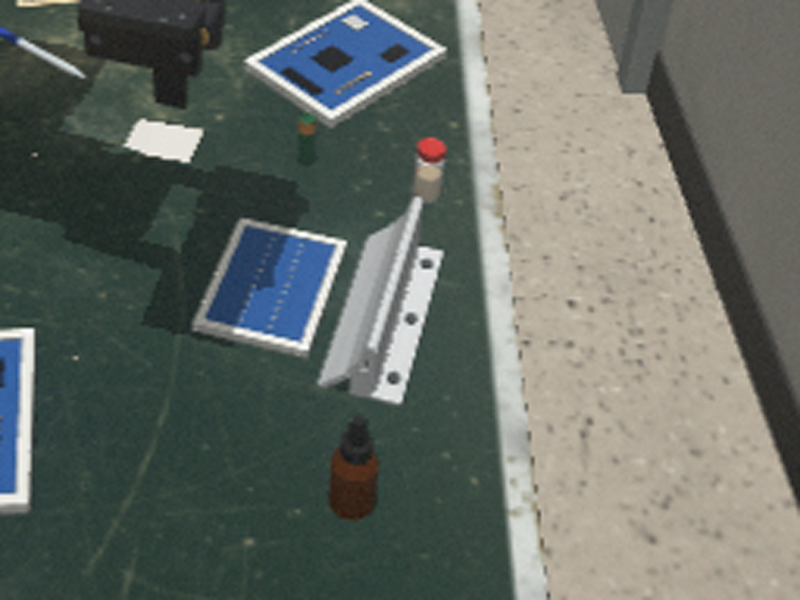

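The board lies flat, square to the fence, its nearest edge about 13 mm in front of the ramp foot. The vial, dropper and cell are where they were.

Call:
apply_moves(
  commands=[
    {"tx":0,"ty":0,"tz":0,"rx":0,"ry":0,"rz":0},
    {"tx":0,"ty":0,"tz":0,"rx":0,"ry":0,"rz":0},
    {"tx":0,"ty":0,"tz":0,"rx":0,"ry":0,"rz":0},
  ],
)

```text
time: 12.2
tcp_pos: [0.4846, -0.0421, 0.2022]
orientation: [0.278, 1.571, 3.112]
force: [0.4, -0.2, 0.1]
finger_gap: 0.701
```

```bash
python3 -c "
from cell import arm
print(arm.job_done(),arm.observe()['time'])"
```

```text
the job is handed in; nothing more can be done
the job is handed in; nothing more can be done
```

The board is turned over and the job is handed in, at about 12 s of the allowed 48 s. I pushed it up the ramp with the open fingertips until it rested tilted on the lip by itself. Then I reached over the fence and pushed the raised edge back until the board fell forward.

**Board:** the last side picture shows it solder side up and flat, square to the fence within about 0.1°. Its nearest edge is about 13 mm in front of the ramp foot. It measured 125 x 88 mm against the true 120 x 90, which is within about 5 mm and fits it lying flat.

**Other objects:** the vial, dropper bottle and battery are standing at the same pixel positions as before.

**Forces:** the highest reading at the end of a move was about 4 N, when the board seated at the ramp foot. The arm was clear of everything at hand-in.

No check failed. I did not take a last top view to compare with the side view.

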